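# Turn the dolly wheel by its spokes until the valve is at the top

## Robot

A 6-joint arm with a two-finger parallel gripper is mounted at the origin on the work surface. World frame = base frame: x ahead of the robot, y to its left, z up, the work surface at z = 0. Lengths are in m, angles in rad, forces in N, time in s.
With the tool pointing down it reaches from about 0.375 to 0.9 m from the base axis. Payload 3.1 kg.
Tool frame: the origin (TCP) lies on the centre line of the jaws, within the pads' length; the fingertips stand 19 mm ahead of it and the grasp point (between the pads) is the TCP; z points along the fingers, y is the line along which they close (so a half turn about z gives the same grasp; the last joint's range is limited). The gripper opens to 85 mm and grips with 20 to 120 N. Pads are 22 mm wide; open, the fingers measure 114 mm over their backs; the gripper's body (76 mm by 85 mm) begins 54 mm behind the grasp point. The pads swing forward as they close: fully open they stand 13 mm farther back than shut.
Start: joints at [-1.363, 0.527, 1.433, -0, 1.181, -0.178], TCP at [0.236, -0.579, 0.25] pointing down, gripper open.
Joint ranges: [-3.08, 3.08], [-0.75, 2.2], [0.22, 2.44], [-1.43, 4.57], [0, 2.65], [-2.85, 2.85]. Speed limits (rad/s): [2.79, 2.79, 3.14, 3.14, 3.14, 3.14].

## Interface

Orientations are given as a unit quaternion [x, y, z, w].
In Python, from station import manip gives the robot as it stands.
- The arm moves only by the tool servo_tool, never from a script. Its argument "rows" is a list that holds one entry, the list of rows, each a list of 7 numbers: the turn, a rotation vector about the tool's x, y, z in degrees, then the shift along the tool's x, y, z in m, then the gripper command: -1 is shut, 1 is fully open, values between are in proportion. In form: [[[wx, wy, wz, tx, ty, tz, jaw], ...]]. A call has 1 to 8 rows; each row shifts and turns the commanded pose from where the row before left it, along the tool's axes as they then stand; what a row does not reach is not made up. A row lasts 1/12 s, in which the tool goes at most 41.7 mm and 7.16 degrees, less where a joint would pass 70% of its speed; a pose out of reach is approached as far as the arm can. A call is refused whole if a number of a shift passes 0.0417 or a number of a turn 7.16, either way. A call with a gripper value outside its range is refused whole. The fingers move at their own pace and stop on an object; "squeeze" is the grip in N (left out, the last holds). Time passes only in rows, so rows that do not move let the fingers close. It gives the time, the measured TCP pose, the force, the opening and the grip force at its end, in the units of the state.
- manip.sense(): the state, without advancing time (a new reading comes with each control period).
- manip.snapshot(name): name is "scene" or "top" or "wrist"; returns the picture (384x512x3 uint8, blue, green, red); there is no depth.
- manip.camera_info(name): a dict with "K" (3x3 intrinsics, pixels), "k1" (the pictures are not rectified: a ray, as slopes to the right and down, at radius r is drawn at 1 + k1 r^2 times it, then the intrinsics apply), "camera_from_world" (4x4, takes a point from world to camera coordinates). Camera axes: x right, y down, z forward; pixel columns grow to the right and rows downward; lengths in m; the calibration is good to about 2 mm. A picture is of the moment at which its call begins: read the wrist's pose just before it. camera_info takes no time and is no camera call; for the wrist camera it gives the pose at the moment of the call.
- manip.sign_off(): hands the job in; it is judged then, once.
The state is a dict: "t": time; "q": joint angles; "qd": joint speeds; "tau": joint torques, N m; "tcp_pos": TCP position; "tool_rot": TCP orientation; "force": force on the tool from outside, world axes, zero at the start; "ft_torque": the same for the moment, N m; "finger_gap": opening from 0.0 (shut) to 1.0 (fully open); "gripper_force": force on a finger pad.
Only numpy, scipy, OpenCV 4.12 (cv2) and the standard library are available. Lean on these libraries where they do the work, as an engineer would, in place of code of your own. Each camera call takes 0.05 s, during which the arm holds its last target. There are 200 camera calls.

## Task

The wheel of the glass dolly sits in the wheel stand, waiting for its tyre to be pumped up. With the fingertips, push its spokes round, a spoke at a time and either way, until the valve stem stands straight above the axle at twelve o'clock, then leave it at rest there. Push gently on the spokes without gripping them or setting the wheel spinning, do not push on the tyre (glass splinters stick in it) or on the valve, and leave everything else on the bench where it lies.

Things in the scene. Friction and masses are not known exactly. Their poses are not given: they have to be found in the camera images.
- wheel: Upright wheel of a glass-sheet dolly, facing the robot, 302 mm across over its tyre, grey nylon hub and rim. Origin: its centre, on the axle, 172 mm above the bench. x runs along the axle, away from the robot at yaw 0; z points from the axle to the valve. Its roll is its turn: 0 with the valve at the very top, growing as the top goes towards -y (clockwise seen from the robot).
- hub (a point): Centre of the hub (wheel's centre), turning with the wheel, same axes. Hub 48 mm in diameter, 84 mm long along x; axle 12 mm thick, 140 mm long; rim's inner radius 94 mm, rim 36 mm wide. The wheel turns endlessly both ways, is balanced and drags: 0.12 N m (2 N at 60 mm) plus 0.06 per rad/s; let go after a slow push it stops within about 2 degrees.
- spokes: Five straight grey spokes, fast with the wheel, same origin and axes, at 36, 108, 180, 252 and 324 degrees from the valve about x, from radius 24 to 94 mm. At the hub 17 mm wide and 74 mm deep along x (-37 to 37), at the rim 12 wide and 40 deep, at radius 60 mm x = -28 to 28. The gaps are open right through: 47 mm clear at radius 50 mm, 64 mm at 65 mm. The valve stands in the gap at 0 degrees.
- tyre: Black rubber tyre, fast with the wheel, same origin and axes: 302 mm outer diameter, 42 mm thick (x = -21 to 21 mm, widest at radius 128 mm), inner radius 107 mm.
- valve: The valve stem, fast with the wheel: 35 mm long, 9 mm thick, of brass with a 16 mm nut at its foot, standing on the inside of the rim midway between two spokes and pointing to the axle. Origin: its foot, 95 mm from the wheel's centre along the wheel's z; same axes as the wheel; its free end lies at radius 60 mm.
- stand: Dark steel wheel stand, bolted to the bench. Origin: centre of the underside of its base plate (200 mm along x, 150 mm along y, 8 mm thick); z up, x away from the robot at yaw 0. Two uprights, flat bars 20 mm wide and 6 mm thick, at x = -56 and 56 mm, carry the axle at 172 mm and end at 188 mm: one in front of the wheel and one behind, below the hub.
- spanner: Bystander, loose: steel spanner 160 mm long, 8 mm thick, 38 mm across the jaw, lying in front of the stand (robot's side). Origin: its centre, on the bench.
- pump: Bystander, loose: hand pump lying beside the stand on the robot's right, aluminium barrel 32 mm thick, 210 mm long with its 90 mm T-handle. Origin: under the middle of the barrel, on the bench.
- oil: Bystander, loose: amber bottle of cutting oil standing behind the stand to the left, 48 mm across, 115 mm tall. Origin: centre of its underside.
- dish: Bystander, loose: steel dish 72 mm across, 26 mm tall, in front of the stand to the right. Origin: centre of its underside.
- pliers: Bystander, loose: running pliers with blue and grey handles, 190 mm long, 75 mm wide, 20 mm thick, on the left cutting grid (grid top 9 mm above the bench). Origin: underside, near the pivot.
- offcut: Bystander, loose: orange-red glass disc 90 mm across, 4 mm thick, on the left cutting grid. Origin: centre of its underside.
- cutter: Bystander, loose: glass cutter with a black handle, 160 mm long, 21 mm thick, on the right cutting grid. Origin: underside, at its middle.
- rule: Bystander, loose: steel rule with a cork strip, 300 x 34 x 5 mm, on the right cutting grid. Origin: centre of its underside.

How it is judged:
By the outcome, as a careful person would: the job done as asked, in the order asked, and still so for the second after the job is handed in, with the robot touching nothing.
It also fails if it takes over 70 s, if anything falls off the work surface, if the arm or the gripper's body presses on something with over 40 N, if the wrist force passes 120 N, or if a joint passes its speed limit or range.

## Working session

There is one attempt and no reset: what is moved stays moved. The work goes in short steps, Python scripts to look and compute and a tool call to move; the robot and the scene stay as the last step left them, time stands still between calls to the robot, and variables do not carry over. Pictures are saved under pics/ and viewed, at most 11 in all, crops included, and the job is handed in when it is done.

Besides the shell and the picture viewer there is one more tool, called after "Call:" as name(argument=value, ...) on one line, values as JSON. servo_tool: Moves the arm, as the interface text tells. Its arguments: {"type":"object","properties":{"rows":{"type":"array","items":{"type":"array","items":{"type":"array","items":{"type":"number"}}}},"squeeze":{"type":"number"}},"required":["rows"]}

```bash
mkdir -p pics; ls
python3 - <<'E'
from station import manip
import cv2,numpy as np
for n in("scene","top"):
    cv2.imwrite(f"pics/{n}0.png",manip.snapshot(n)); c=manip.camera_info(n); print(n,c["K"],c["k1"],np.round(c["camera_from_world"],3))
s=manip.sense();print(s)
E
```

```text
pics
scene [[355.68201672   0.         253.8318264 ]
 [  0.         355.68201672 190.34872707]
 [  0.           0.           1.        ]] 0.03339172409572806 [[ 0.16   0.987 -0.005 -0.042]
 [ 0.687 -0.115 -0.718 -0.271]
 [-0.709  0.111 -0.696  1.769]
 [ 0.     0.     0.     1.   ]]
top [[371.83749544   0.         255.71073153]
 [  0.         371.83749544 195.10314574]
 [  0.           0.           1.        ]] 0.00776625517412012 [[ 0.004 -1.     0.011 -0.048]
 [-0.997 -0.005 -0.072  0.568]
 [ 0.073 -0.01  -0.997  1.374]
 [ 0.     0.     0.     1.   ]]
{'t': 0.1, 'q': array([-1.36248745e+00,  5.28379860e-01,  1.43380550e+00,  6.12873304e-07,
        1.18141194e+00, -1.78504761e-01]), 'qd': array([-0.00107328, -0.0014092 , -0.00326948, -0.00102034,  0.00179801,
        0.00115669]), 'tau': array([ 3.36682251e-04, -4.43304348e+01, -1.78585982e+01, -1.96875817e-04,
        3.86167463e-03, -8.66893171e-07]), 'tcp_pos': array([ 0.23566778, -0.57819007,  0.24941739]), 'tool_rot': array([ 9.81354659e-01,  1.92203095e-01, -1.46527882e-05, -1.00221681e-03]), 'force': array([-0.0619112 ,  0.26835418, -0.55794227]), 'ft_torque': array([-0.00278055, -0.01375312, -0.01549149]), 'gripper_force': 0.0, 'finger_gap': 0.9997248916948936}
```

Run:
```python
import cv2,numpy as np
a=cv2.imread("pics/scene0.png");b=cv2.imread("pics/top0.png")
cv2.imwrite("pics/both.png",cv2.resize(np.vstack([a,b]),(800,600*2))[:0+1200] if 0 else cv2.resize(np.hstack([a,b]),(800,300)))
cv2.imwrite("pics/s2.png",cv2.resize(a,(800,600),interpolation=3))
cv2.imwrite("pics/t2.png",cv2.resize(b,(800,600),interpolation=3))
```

```text
(no output)
```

View pics/s2.png

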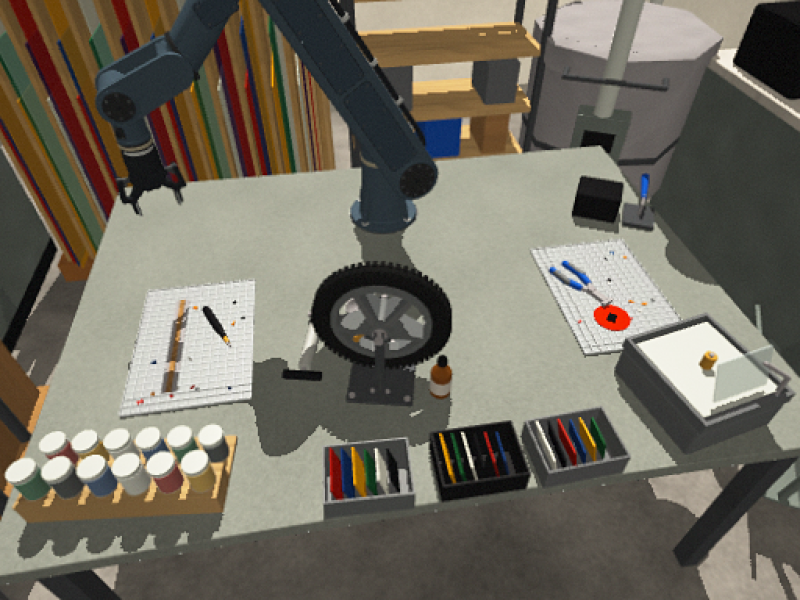

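View pics/t2.png

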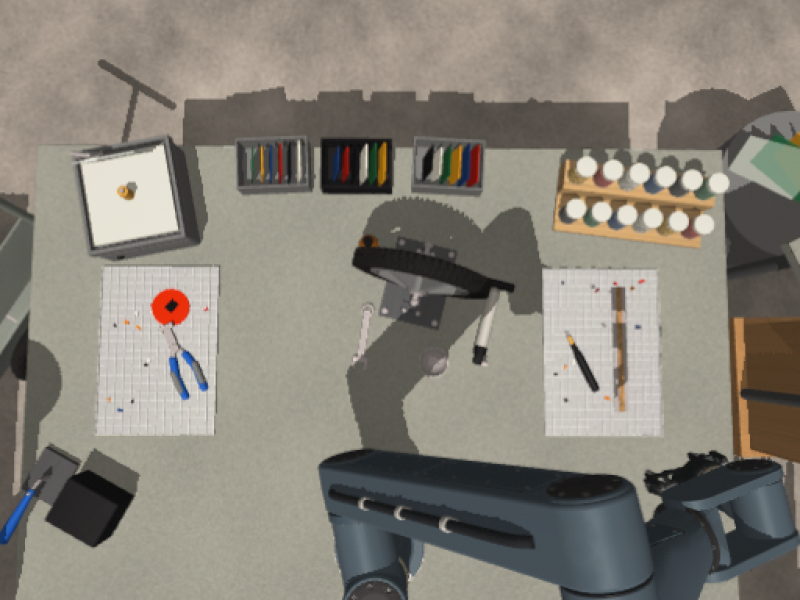

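The scene view, taken from behind the wheel, shows the wheel at about (380,315) and its base plate at (380,383). The top view shows the tyre edge-on from (355,262) to (510,288), with all four base plate corners roughly visible. I'll zoom in on both.

Run:
```python
import cv2,numpy as np
a=cv2.imread("pics/scene0.png");b=cv2.imread("pics/top0.png")
A=cv2.resize(a[160:265,190:295],(400*6//4,600),interpolation=2)[:, :]
A=cv2.resize(a[160:265,192:297],(420,420),interpolation=2)   # x4
B=cv2.resize(b[140:245,220:335],(380,347),interpolation=2)  # ~x3.304
c=np.zeros((420,800,3),np.uint8);c[:,:420]=A;c[:347,420:]=B
cv2.imwrite("pics/crop.png",c)
```

```text
(no output)
```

View pics/crop.png

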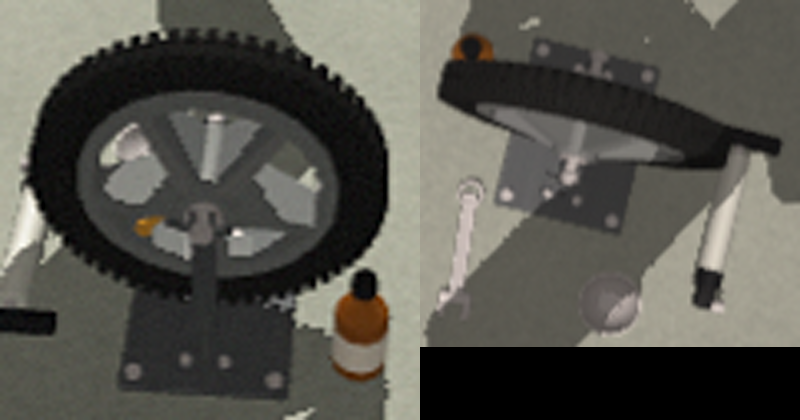

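The left crop shows the brass valve at (150,226) and the rear axle end at (203,212). The right crop shows the base plate corners at (497,203), (620,233), (659,68) and (533,38), and the front axle end at (571,172).

```bash
cat > h.py <<'E'
import numpy as np,cv2
from station import manip
def ray(n,uv,c=None):
    c=c or manip.camera_info(n);K=c["K"];T=np.array(c["camera_from_world"])
    p=(np.array(uv,float)-K[[0,1],[2,2]])/K[[0,1],[0,1]]
    x=p.copy()
    for _ in range(20): x=p/(1+c["k1"]*(x@x))
    R=T[:3,:3];return -R.T@T[:3,3],R.T@np.r_[x,1]
def onplane(n,uv,pt,nrm,c=None):
    o,d=ray(n,uv,c);return o+d*((np.array(pt)-o)@nrm)/(d@nrm)
def onz(n,uv,z): return onplane(n,uv,[0,0,z],np.array([0,0,1.]))
def px(n,X,c=None):
    c=c or manip.camera_info(n);q=np.array(c["camera_from_world"])@np.r_[X,1];x=q[:2]/q[2]
    x=x*(1+c["k1"]*(x@x));return c["K"][[0,1],[0,1]]*x+c["K"][[0,1],[2,2]]
E
python3 - <<'E'
from h import *
t=lambda u,v:((u-420)/3.304+220-.35,v/3.304+140-.35)
s=lambda u,v:(u/4+192-.4,v/4+160-.4)
C=[onz("top",t(*p),.008) for p in((497,203),(620,233),(659,68),(533,38))]
print(np.round(C,3),[round(float(np.linalg.norm(C[i]-C[(i+1)%4])),3) for i in range(4)],np.mean(C,0))
ax=(C[3]+C[2]-C[0]-C[1])/2;yaw=np.arctan2(ax[1],ax[0]);print("yaw",np.degrees(yaw))
S=[onz("scene",s(*p),.008) for p in((118,388),(287,398))];print("scene back corners",S)
print("front axle end",onz("top",t(571,172),.172),"rear",onz("scene",s(203,212),.172))
ctr=np.r_[np.mean(C,0)[:2],.172]
n=np.array([np.cos(yaw),np.sin(yaw),0])
e=np.array([-np.sin(yaw),np.cos(yaw),0])
v=onplane("scene",s(150,226),ctr,n)-ctr
print("valve e,z",v@e,v[2],"roll",np.degrees(np.arctan2(-v@e,v[2])))
E
```

```text
[[ 0.546  0.003  0.008]
 [ 0.513 -0.138  0.008]
 [ 0.703 -0.183  0.008]
 [ 0.737 -0.038  0.008]] [0.145, 0.196, 0.15, 0.195] [ 0.62482491 -0.08912986  0.008     ]
yaw -12.6225493053897
scene back corners [array([ 0.70731882, -0.18715137,  0.008     ]), array([ 0.74169419, -0.04384821,  0.008     ])]
front axle end [ 0.56875645 -0.07599005  0.172     ] rear [ 0.66324908 -0.10183236  0.172     ]
valve e,z -0.05561754595586799 -0.0654883097690136 roll 139.65960732088308
```

Call:
servo_tool(rows=[[[0,0,-3.9,0.04,-0.004,-0.01,-1],[0,0,-3.9,0.04,-0.006,-0.01,-1],[0,0,-3.9,0.04,-0.008,-0.01,-1],[0,0,-3.9,0.04,-0.008,-0.01,-1],[0,0,-3.9,0.04,-0.008,-0.01,-1],[0,0,-3.9,0.04,-0.008,-0.01,-1],[0,0,-3.9,0.04,-0.008,-0.01,-1],[0,0,-3.9,0.036,-0.008,-0.01,-1]]])

```text
t: 0.77
tcp_pos: [0.4551, -0.3502, 0.3299]
tool_rot: [0.893, 0.451, 0.0, -0.0]
force: [1.0, -0.9, -0.3]
finger_gap: -0.003
gripper_force: 0.0
```

Call:
servo_tool(rows=[[[0,0,-3.9,0.034,-0.008,-0.005,-1],[0,0,-3.9,0.034,-0.008,-0.005,-1],[0,0,-3.9,0.034,-0.008,-0.005,-1],[0,0,-3.9,0.034,-0.008,0,-1],[0,0,-3.9,0.034,-0.008,0,-1],[0,0,-3.9,0.03,-0.008,0,-1],[-4,0,0,0,0,0,-1],[-6.9,0,0,0,0,0,-1]]])

```text
t: 1.43
tcp_pos: [0.504, -0.1525, 0.345]
tool_rot: [0.779, 0.62, 0.06, 0.076]
force: [0.3, -0.1, 0.9]
finger_gap: 0.003
gripper_force: 0.0
```

Call:
servo_tool(rows=[[[-6.9,0,0,0,0,0,-1],[-6.9,0,0,0,0,0,-1],[-6.9,0,0,0,0,0,-1],[-6.9,0,0,0,0,0,-1],[-6.9,0,0,0,0,0,-1],[-6.9,0,0,0,0,0,-1],[-2.7,0,0,0,0,0,-1],[0,0,0,0,0,0,-1]]])

```text
t: 2.1
tcp_pos: [0.5049, -0.1458, 0.3432]
tool_rot: [0.718, 0.577, 0.254, 0.296]
force: [-0.3, -0.3, -0.0]
finger_gap: -0.002
gripper_force: 0.0
```

```bash
cat >> h.py <<'E'
from scipy.spatial.transform import Rotation as Ro
C0=np.array([.628,-.091,.172]);YAW=np.radians(-12.6)
N=np.array([np.cos(YAW),np.sin(YAW),0]);E=np.array([-np.sin(YAW),np.cos(YAW),0]);Z=np.array([0,0,1.]);W=np.array([N,E,Z])
def rep():
    s=manip.sense();R=Ro.from_quat(s["tool_rot"]).as_matrix();tip=s["tcp_pos"]+.019*R[:,2]
    print("t",round(s["t"],2),"tcp",np.round(s["tcp_pos"],4),"tip in wheel(n,e,z) mm",np.round(W@(tip-C0)*1e3,1),"F",np.round(s["force"],1))
    print("tool axes in wheel\n",np.round(W@R,3),"q",np.round(s["q"],2));return s,R,tip
E
python3 - <<'E'
from h import *
s,R,tip=rep()
c=manip.camera_info("wrist");im=manip.snapshot("wrist");cv2.imwrite("pics/w0.png",im)
np.save("w0.npy",c,allow_pickle=True)
print(c["K"],"hub front px",px("wrist",C0-.042*N,c))
E
```

```text
t 2.1 tcp [ 0.5049 -0.1458  0.3432] tip in wheel(n,e,z) mm [-94.5 -79.8 158. ] F [-0.3 -0.3 -0. ]
tool axes in wheel
 [[-0.013  0.696  0.718]
 [ 1.    -0.007  0.025]
 [ 0.023  0.718 -0.696]] q [-0.69  0.1   2.1   1.07  0.4  -1.36]
[[312.38490251   0.         251.24050089]
 [  0.         312.38490251 191.813673  ]
 [  0.           0.           1.        ]] hub front px [164.51212413  93.06464098]
```

View pics/w0.png

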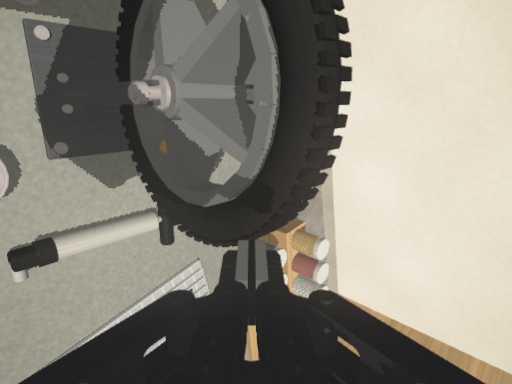

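The wrist view shows the hub face at about (165,90), the valve at (163,147) and three spokes running to the right, that is, upwards. I'll get the angles from this view.

Run:
```python
from h import *
c=np.load("w0.npy",allow_pickle=True).item();im=cv2.imread("pics/w0.png")
# brass mask
h=cv2.cvtColor(im,cv2.COLOR_BGR2HSV);m=cv2.inRange(h,(8,120,60),(25,255,255));m[:,:140]=0;m[170:]=0;m[:,200:]=0
ys,xs=np.where(m);print("valve px",xs.mean(),ys.mean(),len(xs),xs.min(),xs.max(),ys.min(),ys.max())
def ang(uv,x):
    v=W@(onplane("wrist",uv,C0+x*N,N,c)-C0);return np.round([v[1]*1e3,v[2]*1e3,np.hypot(v[1],v[2])*1e3,np.degrees(np.arctan2(-v[1],v[2]))],1)
print("valve",ang((xs.mean(),ys.mean()),-.004))
for uv in((245,94),(222,30),(222,155)): print(ang(uv,-.022))
big=cv2.resize(im[0:250,100:360],(780,750-150),interpolation=cv2.INTER_CUBIC)
# predicted layout
for r in(136,140,144):
  print(r,[np.round(px("wrist",C0-.02*N+.09*(-np.sin(a)*E+np.cos(a)*Z),c)) .tolist() for a in np.radians(r+np.array([180,252,324]))])
```

```text
valve px 163.08474576271186 146.66101694915255 59 160 166 141 152
valve [-60.8 -76.5  97.7 141.5]
[-1.2 81.3 81.3  0.8]
[ 45.8  57.1  73.2 -38.7]
[-51.8  51.9  73.4  44.9]
136 [[230.0, 4.0], [246.0, 147.0], [183.0, 181.0]]
140 [[234.0, 10.0], [243.0, 153.0], [179.0, 179.0]]
144 [[238.0, 17.0], [240.0, 159.0], [176.0, 176.0]]
```

Run:
```python
import cv2
im=cv2.imread("pics/w0.png")
cv2.imwrite("pics/w0z.png",cv2.resize(im[0:225,110:310],(533,600),interpolation=cv2.INTER_CUBIC))
```

```text
(no output)
```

View pics/w0z.png

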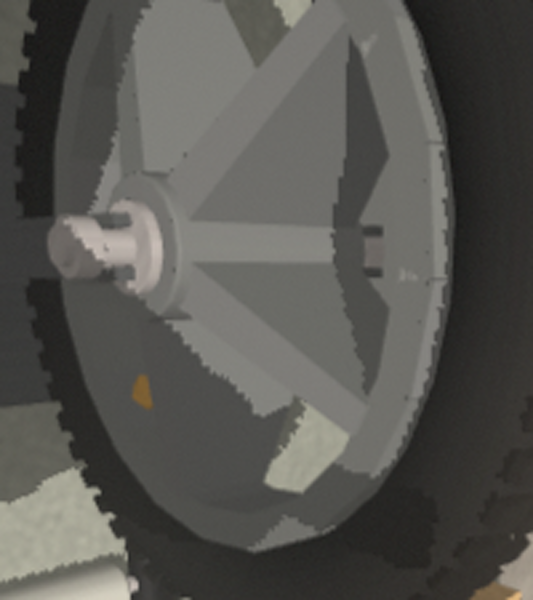

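Run:
```python
from h import *
c=np.load("w0.npy",allow_pickle=True).item()
s=lambda u,v:(u/4+192-.4,v/4+160-.4); w=lambda u,v:(u*.375+110-.3,v*.375-.3)
def tri(a,b):
    o1,d1=ray("scene",a);o2,d2=ray("wrist",b,c);d1/=np.linalg.norm(d1);d2/=np.linalg.norm(d2)
    A=np.c_[d1,-d2];t=np.linalg.lstsq(A,o2-o1,rcond=None)[0];p,q=o1+t[0]*d1,o2+t[1]*d2
    return np.round(W@((p+q)/2-C0)*1e3,1),round(1e3*float(np.linalg.norm(p-q)),1)
print("amber",tri(s(150,226),w(143,391)))
print("bar top/nut",tri(s(214,118),w(375,250)),"bar foot",tri(s(208,178),w(200,240)),"bar end",tri(s(212,130),w(335,243)))
print("axle front tip wrist",np.round(W@(onplane("wrist",w(72,246),C0-.07*N,N,c)-C0)*1e3,1))
for x in(-.03,0,.03):
  for p in((375,250),(335,243),(200,240)):print(x,p,np.round(W@(onplane("wrist",w(*p),C0+x*N,N,c)-C0)*1e3,1))
im=cv2.imread("pics/scene0.png");print(im[190:214:3,243:248].tolist() if 0 else im[197,236:252].tolist())
wi=cv2.imread("pics/w0.png");print(wi[93,245:256].tolist(),wi[84:102,222].tolist(),wi[146,160:167].tolist())
```

```text
amber (array([ -7.7, -57.2, -69.8]), 4.1)
bar top/nut (array([-3.5,  1.9, 68.7]), 5.4) bar foot (array([-12.5,   0. , -11.1]), 6.0) bar end (array([-5.6,  1.9, 53. ]), 1.1)
axle front tip wrist [-70.   1.   4.]
-0.03 (375, 250) [-30.   -0.8  94.7]
-0.03 (335, 243) [-30.    1.2  79.2]
-0.03 (200, 240) [-30.    2.7  13.9]
0 (375, 250) [-0.  -0.8 65.5]
0 (335, 243) [-0.   1.4 47.2]
0 (200, 240) [  0.    3.3 -29.7]
0.03 (375, 250) [30.  -0.9 36.3]
0.03 (335, 243) [30.   1.7 15.2]
0.03 (200, 240) [ 30.    3.8 -73.4]
[[60, 62, 60], [57, 59, 58], [81, 81, 80], [93, 95, 94], [94, 95, 95], [93, 95, 93], [92, 95, 93], [131, 137, 136], [150, 155, 155], [144, 152, 151], [130, 136, 134], [113, 117, 117], [104, 107, 108], [107, 111, 110], [106, 108, 108], [109, 113, 111]]
[[75, 78, 78], [81, 85, 86], [97, 100, 104], [99, 103, 107], [98, 102, 107], [98, 102, 106], [98, 102, 107], [98, 101, 106], [99, 104, 108], [103, 108, 110], [107, 112, 113]] [[111, 116, 117], [122, 128, 129], [127, 132, 133], [127, 131, 133], [128, 132, 134], [128, 133, 135], [129, 133, 134], [128, 134, 133], [128, 133, 135], [129, 135, 135], [128, 135, 136], [128, 133, 135], [128, 133, 134], [127, 132, 133], [115, 119, 119], [103, 107, 107], [101, 107, 106], [101, 106, 106]] [[55, 90, 111], [49, 92, 120], [51, 93, 123], [49, 94, 124], [50, 96, 125], [56, 94, 121], [68, 84, 94]]
```

The amber spot triangulates to the wheel plane at 141° and r≈90 mm, so it is the valve. The light bar in the upper gap is the rear half of the hub. I'll turn the wheel about -140° by pushing the 32° spoke from its gap on the right, anticlockwise as seen from the robot. First I'll flatten the tool pitch.

Call:
servo_tool(rows=[[[-1.5,0,0,0,0,0,-1],[-1.5,0,0,0,0,0,-1],[-1.5,0,0,0,0,0,-1],[-1.5,0,0,0,0,0,-1],[-1.5,0,0,0,0,0,-1],[-1.5,0,0,0,0,0,-1]]])

```text
t: 2.65
tcp_pos: [0.5074, -0.1469, 0.3456]
tool_rot: [0.69, 0.556, 0.299, 0.354]
force: [0.2, 0.3, 0.1]
finger_gap: -0.004
gripper_force: 0.0
```

```bash
python3 -c "
from h import *
rep()"
```

```text
t 2.65 tcp [ 0.5074 -0.1469  0.3456] tip in wheel(n,e,z) mm [-89.9 -80.4 162.7] F [0.2 0.3 0.1]
tool axes in wheel
 [[-0.015  0.571  0.82 ]
 [ 1.    -0.007  0.024]
 [ 0.02   0.821 -0.571]] q [-0.73  0.13  2.2   1.75  0.44 -2.07]
```

Call:
servo_tool(rows=[[[0,0,7,0,0,0,-1],[0,0,7,0,0,0,-1],[0,0,7,0,0,0,-1],[0,0,7,0,0,0,-1],[0,0,7,0,0,0,-1],[0,0,7,0,0,0,-1],[0,0,7,0,0,0,-1],[0,0,7,0,0,0,-1]]])

```text
t: 3.32
tcp_pos: [0.5075, -0.1468, 0.3454]
tool_rot: [0.871, 0.164, 0.43, 0.17]
force: [-0.1, -0.1, 0.6]
finger_gap: -0.003
gripper_force: 0.0
```

Call:
servo_tool(rows=[[[0,0,7,0,0,0,-1],[0,0,7,0,0,0,-1],[0,0,7,0,0,0,-1],[0,0,7,0,0,0,-1],[0,0,6,0,0,0,-1],[0,0,0,-0.02,-0.005,0,-1],[0,0,0,-0.02,-0.005,0,-1],[0,0,0,-0.02,-0.005,0,-1]]])

```text
t: 3.98
tcp_pos: [0.4772, -0.1241, 0.2968]
tool_rot: [0.881, -0.094, 0.462, 0.039]
force: [0.1, -0.4, -1.1]
finger_gap: 0.001
gripper_force: 0.0
```

```bash
python3 -c "
from h import *
rep()"
```

```text
t 3.98 tcp [ 0.4772 -0.1241  0.2968] tip in wheel(n,e,z) mm [-124.4  -64.8  114. ] F [ 0.1 -0.4 -1.1]
tool axes in wheel
 [[ 0.57   0.016  0.821]
 [-0.006 -1.     0.024]
 [ 0.821 -0.019 -0.57 ]] q [-0.74  0.22  2.36  2.17  0.54 -0.98]
```

Call:
servo_tool(rows=[[[0,0,0,-0.003,-0.001,0.015,-1],[0,0,0,-0.003,-0.001,0.015,-1],[0,0,0,-0.003,-0.001,0.015,-1],[0,0,0,-0.003,-0.001,0.015,-1],[0,0,0,-0.003,-0.001,0.015,-1],[0,0,0,-0.002,-0.001,0.01,-1],[0,0,0,0,0,0,-1]]])

```text
t: 4.57
tcp_pos: [0.5389, -0.1292, 0.2327]
tool_rot: [0.882, -0.095, 0.461, 0.037]
force: [-1.8, -0.5, 0.7]
finger_gap: -0.0
gripper_force: 0.0
```

Run:
```python
from h import *
rep()
c=manip.camera_info("wrist");im=manip.snapshot("wrist");np.save("w1.npy",c,allow_pickle=True)
cv2.imwrite("pics/w1.png",im)
```

```text
t 4.57 tcp [ 0.5389 -0.1292  0.2327] tip in wheel(n,e,z) mm [-63.1 -56.3  49.8] F [-1.8 -0.5  0.7]
tool axes in wheel
 [[ 0.572  0.017  0.82 ]
 [-0.008 -1.     0.027]
 [ 0.82  -0.022 -0.572]] q [-0.62  0.47  2.29  2.53  0.63 -1.28]
```

View pics/w1.png

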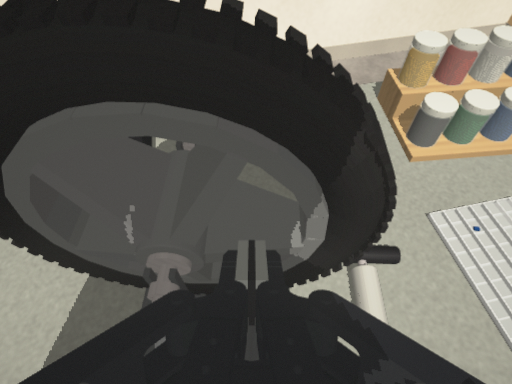

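The view is upright now, with the hub at (165,265) and the fingertips at (252,245). It is dark, so I'll brighten it and mark where the spokes should be.

Run:
```python
from h import *
c=np.load("w1.npy",allow_pickle=True).item();im=cv2.imread("pics/w1.png")
im=np.clip(255*(im/255.)**.5*1.1,0,255).astype(np.uint8)
P=lambda x,r,a:tuple(int(round(v)) for v in px("wrist",C0+x*N+r*(-np.sin(a)*E+np.cos(a)*Z),c))
for k in(36,108,180,252,324):
    a=np.radians(140.5+k)
    cv2.line(im,P(-.037,.024,a),P(-.020,.094,a),(0,0,255),1)
cv2.circle(im,P(0,.085,np.radians(140.5)),3,(255,0,255),1)
cv2.circle(im,P(-.012,.055,np.radians(74)),4,(0,255,0),1)
cv2.imwrite("pics/w1b.png",cv2.resize(im[80:340,0:400],(800,520)))
```

```text
(no output)
```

View pics/w1b.png

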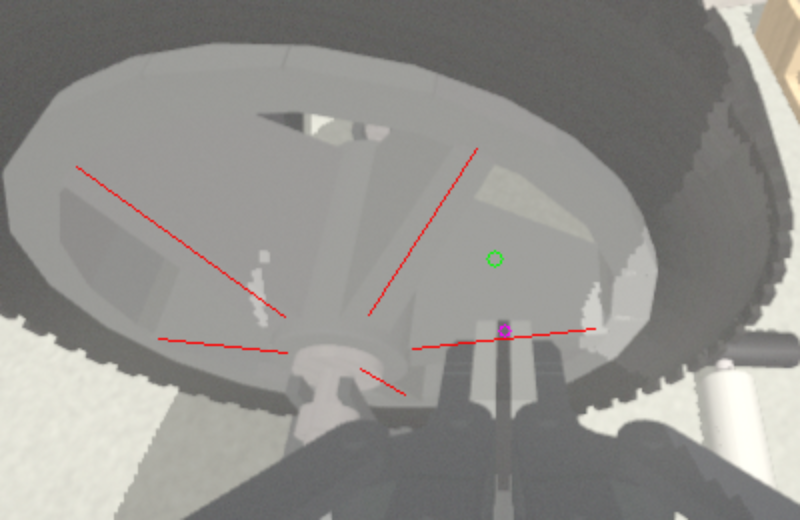

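The predicted spokes match, and the gap ahead of the fingers is clear. I'll insert along the tool axis.

Call:
servo_tool(rows=[[[0,0,0,0,0,0.008,-1],[0,0,0,0,0,0.008,-1],[0,0,0,0,0,0.008,-1],[0,0,0,0,0,0.008,-1],[0,0,0,0,0,0.008,-1],[0,0,0,0,0,0.008,-1],[0,0,0,0,0,0.008,-1],[0,0,0,0,0,0.004,-1]]])

```text
t: 5.28
tcp_pos: [0.5858, -0.139, 0.1987]
tool_rot: [0.881, -0.096, 0.461, 0.039]
force: [-0.2, 0.1, 0.5]
finger_gap: -0.001
gripper_force: 0.0
```

```bash
python3 -c "
from h import *
rep()
cv2.imwrite('pics/w2.png',manip.snapshot('wrist'))"
```

```text
t 5.28 tcp [ 0.5858 -0.139   0.1987] tip in wheel(n,e,z) mm [-15.1 -55.6  15.8] F [-0.2  0.1  0.5]
tool axes in wheel
 [[ 0.573  0.014  0.82 ]
 [-0.008 -1.     0.023]
 [ 0.82  -0.02  -0.572]] q [-0.56  0.59  2.19  2.62  0.63 -1.33]
```

Call:
servo_tool(rows=[[[0,0,0,0.0023,-0.0012,-0.0016,-1],[0,0,0,0.0023,-0.0012,-0.0016,-1],[0,0,0,0.0022,-0.0016,-0.0015,-1],[0,0,0,0.0022,-0.0016,-0.0015,-1],[0,0,0,0.002,-0.0018,-0.0014,-1],[0,0,0,0.002,-0.0018,-0.0014,-1],[0,0,0,0.0018,-0.002,-0.0013,-1],[0,0,0,0.0018,-0.002,-0.0013,-1]]])

```text
t: 6.0
tcp_pos: [0.587, -0.126, 0.2197]
tool_rot: [0.882, -0.096, 0.46, 0.039]
force: [-1.1, -2.5, -3.5]
finger_gap: -0.0
gripper_force: 1.1
```

```bash
python3 -c "
from h import *
rep()"
```

```text
t 6.0 tcp [ 0.587  -0.126   0.2197] tip in wheel(n,e,z) mm [-16.9 -42.7  36.8] F [-1.1 -2.5 -3.5]
tool axes in wheel
 [[ 0.574  0.014  0.819]
 [-0.008 -1.     0.023]
 [ 0.819 -0.02  -0.574]] q [-0.53  0.53  2.18  2.62  0.56 -1.29]
```

Call:
servo_tool(rows=[[[0,0,0,0.0017,-0.0023,-0.0009,-1],[0,0,0,0.0017,-0.0023,-0.0009,-1],[0,0,0,0.0014,-0.0025,-0.0008,-1],[0,0,0,0.0014,-0.0025,-0.0008,-1],[0,0,0,0.0013,-0.0026,-0.0007,-1],[0,0,0,0.0013,-0.0026,-0.0007,-1],[0,0,0,0.001,-0.0028,-0.0005,-1],[0,0,0,0.001,-0.0028,-0.0005,-1]]])

```text
t: 6.67
tcp_pos: [0.5932, -0.1066, 0.2326]
tool_rot: [0.881, -0.096, 0.461, 0.039]
force: [0.6, -2.0, -1.6]
finger_gap: 0.0
gripper_force: 1.2
```

Call:
servo_tool(rows=[[[0,0,0,0.0008,-0.0029,-0.0005,-1],[0,0,0,0.0008,-0.0029,-0.0005,-1],[0,0,0,0.0005,-0.003,-0.0003,-1],[0,0,0,0.0005,-0.003,-0.0003,-1],[0,0,0,0.0003,-0.003,-0.0002,-1],[0,0,0,0.0003,-0.003,-0.0002,-1],[0,0,0,0,-0.003,0,-1],[0,0,0,0,-0.003,0,-1]]])

```text
t: 7.33
tcp_pos: [0.5982, -0.0833, 0.2369]
tool_rot: [0.881, -0.096, 0.461, 0.039]
force: [0.6, -3.2, 0.0]
finger_gap: -0.0
gripper_force: 1.3
```

```bash
python3 -c "
from h import *
rep()
im=manip.snapshot('wrist');np.save('w3.npy',manip.camera_info('wrist'),allow_pickle=True)
cv2.imwrite('pics/w3.png',np.clip(255*(im/255.)**.5*1.1,0,255).astype(np.uint8))"
```

```text
t 7.33 tcp [ 0.5982 -0.0833  0.2369] tip in wheel(n,e,z) mm [-15.2   1.4  54. ] F [ 0.6 -3.2  0. ]
tool axes in wheel
 [[ 0.572  0.014  0.82 ]
 [-0.008 -1.     0.023]
 [ 0.82  -0.02  -0.572]] q [-0.41  0.48  2.16  2.76  0.49 -1.33]
```

View pics/w3.png

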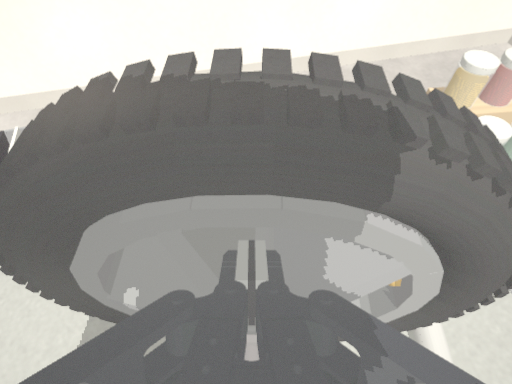

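The valve (amber) is now at (396,282), on the right. The fingers are at the top with the left-hand spoke ahead of them.

```bash
cat >> h.py <<'E'
def valve(n,c=None,save=None,x=0.,win=None):
    """roll from the brass blob's centroid on the plane at axle position x"""
    c=c or manip.camera_info(n);im=manip.snapshot(n)
    if save: cv2.imwrite(save,im)
    h=cv2.cvtColor(im,cv2.COLOR_BGR2HSV);m=cv2.inRange(h,(8,110,50),(28,255,255))
    k,l,st,ce=cv2.connectedComponentsWithStats(m)
    for i in range(1,k):
        if st[i,4]<4: continue
        v=(W@(onplane(n,ce[i],C0+x*N,N,c)-C0))*1e3
        if 45<np.hypot(v[1],v[2])<110: print(n,"blob",np.round(ce[i],1),st[i,4],"e,z",np.round(v[1:],1),"roll",round(float(np.degrees(np.arctan2(-v[1],v[2]))),1))
E
python3 -c "
from h import *
valve('wrist');valve('scene',save='pics/s3.png')"
```

```text
wrist blob [397.6 281.6] 62 e,z [-104.9  -23.1] roll 102.4
scene blob [220.3 201.6] 30 e,z [-79.7   9.6] roll 83.1
```

Call:
servo_tool(rows=[[[0,0,0,-0.0003,-0.003,0.0002,-1],[0,0,0,-0.0003,-0.003,0.0002,-1],[0,0,0,-0.0005,-0.003,0.0004,-1],[0,0,0,-0.0005,-0.003,0.0004,-1],[0,0,0,-0.0008,-0.0029,0.0006,-1],[0,0,0,-0.0008,-0.0029,0.0006,-1],[0,0,0,-0.001,-0.0028,0.0007,-1],[0,0,0,-0.001,-0.0028,0.0007,-1]]])

```text
t: 8.15
tcp_pos: [0.6032, -0.0604, 0.2308]
tool_rot: [0.881, -0.096, 0.461, 0.039]
force: [0.1, -3.8, 1.1]
finger_gap: -0.004
gripper_force: 1.4
```

Call:
servo_tool(rows=[[[0,0,0,-0.0013,-0.0026,0.0009,-1],[0,0,0,-0.0013,-0.0026,0.0009,-1],[0,0,0,-0.0014,-0.0024,0.001,-1],[0,0,0,-0.0014,-0.0024,0.001,-1],[0,0,0,-0.0017,-0.0022,0.0012,-1],[0,0,0,-0.0017,-0.0022,0.0012,-1],[0,0,0,-0.0018,-0.002,0.0013,-1],[0,0,0,-0.0018,-0.002,0.0013,-1]]])

```text
t: 8.82
tcp_pos: [0.607, -0.042, 0.2157]
tool_rot: [0.881, -0.096, 0.461, 0.039]
force: [0.9, -2.8, 1.2]
finger_gap: -0.001
gripper_force: 1.3
```

```bash
python3 -c "
from h import *
rep()
valve('wrist');valve('scene',save='pics/s4.png')"
```

```text
t 8.82 tcp [ 0.607  -0.042   0.2157] tip in wheel(n,e,z) mm [-15.6  43.6  32.8] F [ 0.9 -2.8  1.2]
tool axes in wheel
 [[ 0.572  0.014  0.82 ]
 [-0.008 -1.     0.023]
 [ 0.82  -0.02  -0.572]] q [-0.29  0.54  2.16  2.98  0.53 -1.46]
wrist blob [433.2 215. ] 878 e,z [-48.5  47.2] roll 45.8
scene blob [230.3 191.1] 15 e,z [-43.3  60.8] roll 35.5
```

Call:
servo_tool(rows=[[[0,0,0,-0.002,-0.0018,0.0014,-1],[0,0,0,-0.002,-0.0018,0.0014,-1],[0,0,0,-0.0022,-0.0016,0.0015,-1],[0,0,0,-0.0022,-0.0016,0.0015,-1],[0,0,0,-0.0023,-0.0012,0.0016,-1],[0,0,0,-0.0023,-0.0012,0.0016,-1],[0,0,0,-0.0012,-0.0005,0.0008,-1],[0,0,0,0,0,0,-1]]])

```text
t: 9.58
tcp_pos: [0.6087, -0.032, 0.198]
tool_rot: [0.882, -0.095, 0.46, 0.039]
force: [-0.6, -0.9, -0.1]
finger_gap: -0.001
gripper_force: 0.4
```

Run:
```python
from h import *
rep()
valve('wrist',save='pics/w5.png');valve('scene',save='pics/s5.png');valve('top',save='pics/t5.png')
g=lambda im:np.clip(255*(im/255.)**.5*1.1,0,255).astype(np.uint8)
a=cv2.resize(g(cv2.imread('pics/s5.png'))[160:250,192:292],(400,360),interpolation=2)
b=cv2.resize(g(cv2.imread('pics/w5.png'))[80:350],(400,211))
c=np.zeros((600,800,3),np.uint8);c[:360,:400]=a;c[:422,400:]=0
c[:360,400:]=cv2.resize(g(cv2.imread('pics/w5.png'))[100:384,196:512],(400,360))
cv2.imwrite('pics/c5.png',c[:360])
```

```text
t 9.58 tcp [ 0.6087 -0.032   0.198 ] tip in wheel(n,e,z) mm [-16.2  53.9  15.1] F [-0.6 -0.9 -0.1]
tool axes in wheel
 [[ 0.574  0.015  0.819]
 [-0.007 -1.     0.024]
 [ 0.819 -0.02  -0.573]] q [-0.26  0.59  2.16  3.03  0.57 -1.5 ]
wrist blob [434.7 176. ] 1035 e,z [-25.5  60. ] roll 23.0
scene blob [236.8 189.8] 12 e,z [-21.9  67.4] roll 18.0
```

View pics/c5.png

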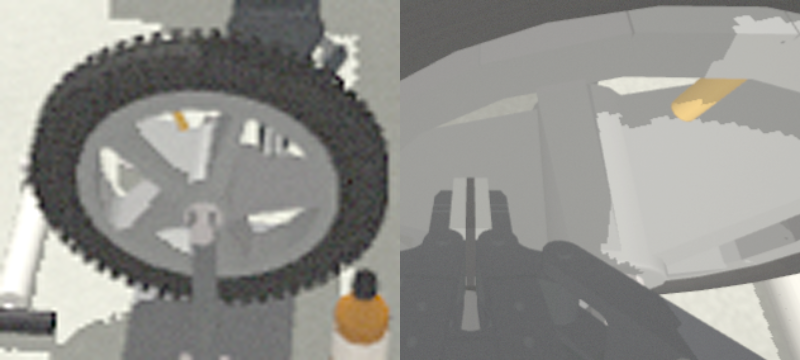

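The valve stem is in view on both sides: upper left at (180,120) in the rear view, and with its tip at (685,108) in the wrist crop. About 20° remain.

```bash
cat >> h.py <<'E'
def ang(n,uv,x=0.,c=None):
    v=(W@(onplane(n,uv,C0+x*N,N,c)-C0))*1e3;return np.round([v[1],v[2],np.hypot(v[1],v[2]),np.degrees(np.arctan2(-v[1],v[2]))],1)
E
python3 - <<'E'
from h import *
print("tip",ang("wrist",(421,186)),"upper",ang("wrist",(458,165)))
for n,(u,v,w,h) in{"wrist":(400,150,100,60),"scene":(225,180,25,20)}.items():
    im=cv2.imread(f"pics/{n[0]}5.png");m=cv2.inRange(cv2.cvtColor(im,cv2.COLOR_BGR2HSV),(8,110,50),(28,255,255))[v:v+h,u:u+w]
    ys,xs=np.where(m);p=np.c_[xs+u,ys+v].astype(float);mu=p.mean(0);d=np.linalg.svd(p-mu)[2][0];t=(p-mu)@d
    for q in(t.min(),t.max(),0):print(n,np.round(mu+q*d,1),ang(n,mu+q*d))
# check of centre by rear-axle end in the scene (x=+70)
print("axle rear pred",px("scene",C0+.07*N),"seen",(202/4+192,216/4+160))
E
```

```text
tip [-23.   52.7  57.5  23.6] upper [-32.   66.8  74.1  25.6]
wrist [411.8 188.7] [-19.8  50.7  54.4  21.3]
wrist [466.2 158.7] [-33.3  70.6  78.1  25.2]
wrist [434.7 176. ] [-25.9  59.7  65.1  23.4]
scene [235.7 187.6] [-25.2  77.1  81.1  18.1]
scene [238. 192.] [-18.6  57.7  60.7  17.9]
scene [236.8 189.8] [-21.9  67.4  70.9  18. ]
axle rear pred [242.39253633 220.29464352] seen (242.5, 214.0)
```

Call:
servo_tool(rows=[[[0,0,0,-0.0024,-0.001,0.0017,-1],[0,0,0,-0.0024,-0.001,0.0017,-1],[0,0,0,-0.0024,-0.0007,0.0017,-1],[0,0,0,-0.0024,-0.0006,0.0017,-1],[0,0,0,-0.0012,-0.0002,0.0008,-1],[0,0,0,0,0,0,-1],[0,0,0,0,0,0,-1]]])

```text
t: 10.32
tcp_pos: [0.6094, -0.0285, 0.1849]
tool_rot: [0.882, -0.095, 0.46, 0.039]
force: [0.1, 0.9, 0.5]
finger_gap: -0.003
gripper_force: 0.2
```

```bash
cat >> h.py <<'E'
def stem(n,box,save=None):
    c=manip.camera_info(n);im=manip.snapshot(n);u,v,w,h=box
    if save: cv2.imwrite(save,im)
    m=cv2.inRange(cv2.cvtColor(im,cv2.COLOR_BGR2HSV),(8,110,50),(28,255,255))[v:v+h,u:u+w]
    ys,xs=np.where(m);p=np.c_[xs+u,ys+v].astype(float);mu=p.mean(0);d=np.linalg.svd(p-mu)[2][0];t=(p-mu)@d
    for q in(t.min(),0,t.max()):print(n,len(p),np.round(mu+q*d,1),ang(n,mu+q*d,0.,c))
E
python3 - <<'E'
from h import *
rep()
stem("scene",(225,175,30,22),"pics/s6.png")
print(px("scene",C0+.056*N+.016*Z),px("scene",C0+.042*N))
# rim/tyre outer ellipse in scene: dark mask contour -> centre
im=cv2.imread("pics/s6.png");m=(im.max(2)<45).astype(np.uint8);m[:, :190]=0;m[:,300:]=0;m[:165]=0;m[240:]=0
th=np.linspace(0,2*np.pi,73)[:-1]
P=np.array([px("scene",C0-.0*N+.094*(np.cos(t)*Z-np.sin(t)*E)) for t in th]);print("pred rim inner box",P.min(0),P.max(0))
E
cat > /dev/null
```

```text
t 10.32 tcp [ 0.6094 -0.0285  0.1849] tip in wheel(n,e,z) mm [-16.2  57.4   2. ] F [0.1 0.9 0.5]
tool axes in wheel
 [[ 0.574  0.015  0.819]
 [-0.008 -1.     0.023]
 [ 0.819 -0.02  -0.574]] q [-0.25  0.62  2.17  3.05  0.61 -1.51]
scene 11 [242.  187.9] [-5.  76.8 77.   3.7]
scene 11 [242.1 189.5] [-4.8 70.  70.2  3.9]
scene 11 [242.2 191.1] [-4.7 62.8 63.   4.2]
[242.61518333 213.71304809] [243.09667741 213.82126387]
pred rim inner box [216.17878187 184.06193005] [272.14183963 222.87998618]
```

Call:
servo_tool(rows=[[[0,0,0,0.003,0,-0.002,-1],[0,0,0,0,0,-0.01,-1],[0,0,0,0,0,-0.015,-1],[0,0,0,0,0,-0.015,-1],[0,0,0,0,0,-0.015,-1],[0,0,0,0,0,-0.015,-1],[0,0,0,0,0,-0.015,-1],[0,0,0,0,0,0,-1]]])

```text
t: 11.03
tcp_pos: [0.5381, -0.0145, 0.2387]
tool_rot: [0.882, -0.095, 0.46, 0.039]
force: [0.1, 0.1, 0.3]
finger_gap: 0.002
gripper_force: 0.0
```

Run:
```python
from h import *
rep()
c=manip.camera_info("wrist");np.save("w7.npy",c,allow_pickle=True);im=manip.snapshot("wrist");cv2.imwrite("pics/w7.png",im)
print("cam pos in wheel mm",np.round(W@(ray("wrist",(256,192),c)[0]-C0)*1e3))
stem("scene",(225,175,30,22))
im=np.clip(255*(im/255.)**.5*1.1,0,255).astype(np.uint8)
cv2.imwrite("pics/w7b.png",cv2.resize(im,(800,600)))
```

```text
t 11.03 tcp [ 0.5381 -0.0145  0.2387] tip in wheel(n,e,z) mm [-88.9  55.5  55.8] F [0.1 0.1 0.3]
tool axes in wheel
 [[ 0.574  0.015  0.819]
 [-0.008 -1.     0.023]
 [ 0.819 -0.02  -0.574]] q [-0.27  0.45  2.31  3.03  0.58 -1.49]
cam pos in wheel mm [-157.   51.  205.]
scene 11 [242.  187.9] [-5.  76.8 77.   3.7]
scene 11 [242.1 189.5] [-4.8 70.  70.2  3.9]
scene 11 [242.2 191.1] [-4.7 62.8 63.   4.2]
```

View pics/w7b.png

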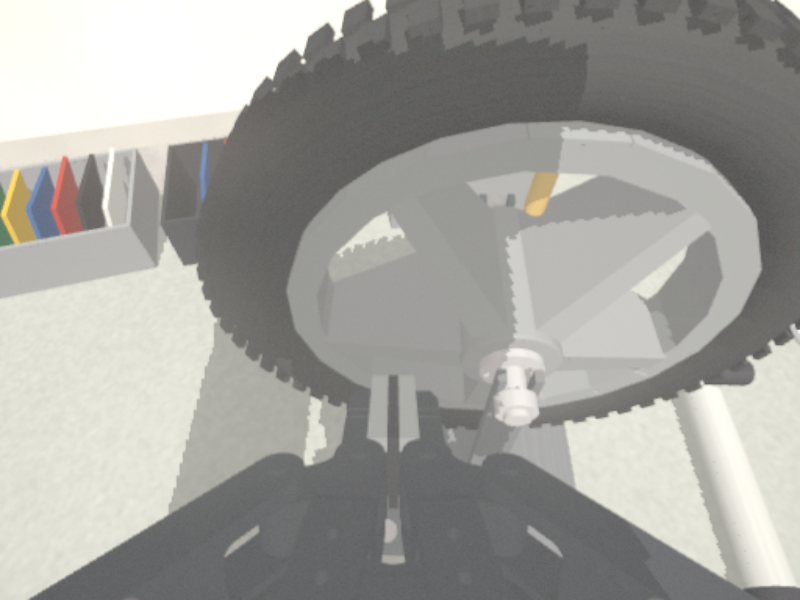

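The valve stem runs from (533,212) to (546,176), leaning slightly right of vertical, and the front axle tip is at (516,412). I'll measure against the axle.

Run:
```python
from h import *
c=np.load("w7.npy",allow_pickle=True).item();k=1.5625
for p,x in(((535,213),0),((546,176),0),((516,412),-.07),((512,358),-.042),((498,200),.056)):
    print(p,x,ang("wrist",(p[0]/k,p[1]/k),x,c))
im=cv2.imread("pics/w7.png");m=cv2.inRange(cv2.cvtColor(im,cv2.COLOR_BGR2HSV),(8,110,50),(28,255,255))[105:145,325:365]
ys,xs=np.where(m);p=np.c_[xs+325,ys+105].astype(float);mu=p.mean(0);d=np.linalg.svd(p-mu)[2][0];t=(p-mu)@d
for q in(t.min(),0,t.max()):print("stem",np.round(mu+q*d,1),ang("wrist",mu+q*d,0,c))
# lines of stem directions joined with the true vertical at the stem's place
print("vertical slope here",px("wrist",C0+.06*Z,c),px("wrist",C0+.085*Z,c),"axle tip pred",px("wrist",C0-.07*N,c))
# spokes at -36+r and 36+r front edge mid lines, for several rolls
for r in(2,5,8):print(r,[np.round(k*px("wrist",C0+x*N+R*(-np.sin(a)*E+np.cos(a)*Z),c)).tolist() for a in np.radians(r+np.array([-36,36])) for R,x in((.03,-.0355),(.09,-.0205))])
```

```text
(535, 213) 0 [-6.5 53.7 54.1  6.9]
(546, 176) 0 [-6.5 74.1 74.4  5. ]
(516, 412) -0.07 [  1.5   1.5   2.1 -45.2]
(512, 358) -0.042 [ -0.7  -0.3   0.7 111.9]
(498, 200) 0.056 [-3.4 10.  10.6 18.6]
stem [350.7 108.9] [-6.6 77.  77.3  4.9]
stem [345.1 123.3] [-5.7 65.3 65.6  5. ]
stem [339.6 137.2] [-4.7 52.8 53.   5.1]
vertical slope here [334.71116543 129.40567541] [342.88560168  98.31581497] axle tip pred [331.98973751 264.54310293]
2 [[481.0, 317.0], [405.0, 211.0], [560.0, 319.0], [682.0, 217.0]]
5 [[484.0, 316.0], [416.0, 206.0], [562.0, 320.0], [688.0, 223.0]]
8 [[487.0, 315.0], [427.0, 202.0], [564.0, 321.0], [693.0, 229.0]]
```

Both views give about +4°. I'll go back in and push gently about 4° more.

Call:
servo_tool(rows=[[[0,0,0,0,0,0.015,-1],[0,0,0,0,0,0.015,-1],[0,0,0,0,0,0.015,-1],[0,0,0,0,0,0.015,-1],[0,0,0,0,0,0.015,-1],[0,0,0,0,0,0.01,-1],[0,0,0,0,0,0.003,-1],[0,0,0,0,0,0,-1]]])

```text
t: 11.8
tcp_pos: [0.6127, -0.0295, 0.1867]
tool_rot: [0.882, -0.096, 0.461, 0.039]
force: [0.4, 0.9, 0.1]
finger_gap: 0.002
gripper_force: 0.0
```

Call:
servo_tool(rows=[[[0,0,0,-0.0012,0,0.0008,-1],[0,0,0,-0.0012,0,0.0008,-1],[0,0,0,-0.0012,0,0.0008,-1],[0,0,0,-0.0012,0,0.0008,-1],[0,0,0,-0.001,0,0.0007,-1],[0,0,0,-0.0005,0,0.0003,-1],[0,0,0,0,0,0,-1],[0,0,0,0,0,0,-1]]])

```text
t: 12.47
tcp_pos: [0.612, -0.0292, 0.18]
tool_rot: [0.881, -0.096, 0.461, 0.039]
force: [-1.0, -0.1, 2.3]
finger_gap: 0.002
gripper_force: 0.9
```

Run:
```python
from h import *
rep()
stem("scene",(225,175,30,22))
```

```text
t 12.47 tcp [ 0.612  -0.0292  0.18  ] tip in wheel(n,e,z) mm [-13.5  57.3  -2.9] F [-1.  -0.1  2.3]
tool axes in wheel
 [[ 0.572  0.014  0.82 ]
 [-0.008 -1.     0.023]
 [ 0.82  -0.02  -0.572]] q [-0.25  0.64  2.17  3.06  0.63 -1.51]
scene 11 [244.3 187.8] [ 2.6 77.7 77.7 -1.9]
scene 11 [243.9 189.4] [ 1.1 70.7 70.8 -0.9]
scene 11 [243.4 191.1] [-0.7 62.8 62.8  0.6]
```

Call:
servo_tool(rows=[[[0,0,0,0.003,0,-0.002,-1],[0,0,0,0,0,-0.01,-1],[0,0,0,0,0,-0.015,-1],[0,0,0,0,0,-0.015,-1],[0,0,0,0,0,-0.015,-1],[0,0,0,0,0,-0.015,-1],[0,0,0,0,0,-0.015,-1],[0,0,0,0,0,0,-1]]])

```text
t: 13.18
tcp_pos: [0.5404, -0.0148, 0.2328]
tool_rot: [0.882, -0.095, 0.46, 0.039]
force: [0.2, 0.3, 0.0]
finger_gap: -0.005
gripper_force: 0.0
```

Call:
servo_tool(rows=[[[0,0,0,0.01,0,-0.005,-1],[0,0,0,0.01,0.01,0,-1],[0,0,0,0,0.02,0,-1],[0,0,0,0,0.02,0,-1],[0,0,0,0,0.005,0,-1],[0,0,0,0,0,0,-1],[0,0,0,0,0,0,-1],[0,0,0,0,0,0,-1]]])

```text
t: 13.85
tcp_pos: [0.5394, -0.071, 0.25]
tool_rot: [0.882, -0.095, 0.46, 0.039]
force: [0.3, -0.1, 0.3]
finger_gap: -0.003
gripper_force: 0.0
```

Run:
```python
from h import *
rep()
stem("scene",(225,175,30,22),"pics/s8.png")
c=manip.camera_info("wrist");p=px("wrist",C0+.075*Z,c);print("expect",p)
np.save("w8.npy",c,allow_pickle=True)
stem("wrist",(int(p[0])-25,int(p[1])-25,50,50),"pics/w8.png")
im=cv2.imread("pics/w8.png")
im=np.clip(255*(im/255.)**.5*1.1,0,255).astype(np.uint8)
q=lambda X:tuple(int(round(v)) for v in px("wrist",X,c))
cv2.imwrite("pics/w8b.png",cv2.resize(im,(800,600)))
print("axle tip pred",1.5625*px("wrist",C0-.07*N,c),"vert",1.5625*px("wrist",C0+.06*Z,c),1.5625*px("wrist",C0+.09*Z,c))
```

```text
t 13.85 tcp [ 0.5394 -0.071   0.25  ] tip in wheel(n,e,z) mm [-75.3   0.7  67.1] F [ 0.3 -0.1  0.3]
tool axes in wheel
 [[ 0.573  0.015  0.819]
 [-0.008 -1.     0.024]
 [ 0.819 -0.02  -0.573]] q [-0.45  0.41  2.3   2.74  0.55 -1.34]
scene 13 [244. 188.] [ 1.5 76.8 76.9 -1.1]
scene 13 [244.  189.7] [ 1.3 69.3 69.3 -1.1]
scene 13 [244. 192.] [ 1.1 58.9 58.9 -1. ]
expect [252.65955253 140.33169581]
wrist 257 [249.4 143.4] [ 2.1 72.3 72.3 -1.7]
wrist 257 [250.6 153.5] [ 1.6 62.8 62.9 -1.4]
wrist 257 [251.8 164.1] [ 1.  52.  52.1 -1.1]
axle tip pred [395.3382107  451.63059688] vert [395.31308821 244.31889238] [394.17893868 190.9698066 ]
```

View pics/w8b.png

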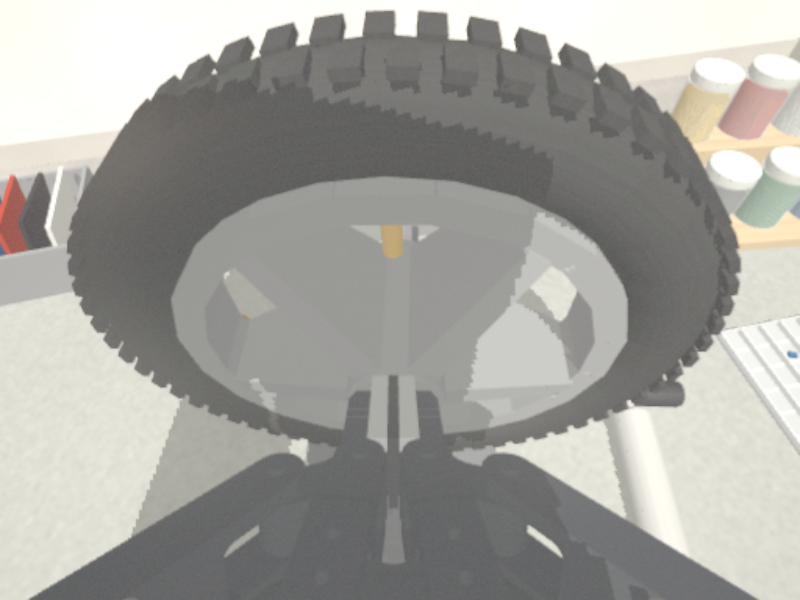

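The stem's centre column is 391. The rim spans 173–628 and the tyre 68–738, so my centre may be slightly off. I'll check it against the rim's extremes.

Run:
```python
from h import *
c=np.load("w8.npy",allow_pickle=True).item()
im=cv2.imread("pics/w8.png").astype(int).sum(2)
def ext(r,x,de=0,dy=0):
    y=YAW+dy;n=np.array([np.cos(y),np.sin(y),0]);e=np.array([-np.sin(y),np.cos(y),0])
    P=np.array([px("wrist",C0+de*E+x*n+r*(np.cos(t)*Z-np.sin(t)*e),c) for t in np.linspace(0,6.283,361)])
    return np.round(1.5625*np.array([P[:,0].min(),P[:,0].max(),P[np.argmin(P[:,0]),1],P[np.argmax(P[:,0]),1],P[:,1].min()]),1)
for r,x in((.094,-.018),(.107,-.018),(.151,0)):
    for de,dy in((0,0),(-.003,0),(0,np.radians(-2))): print(r,x,de,round(dy,3),ext(r,x,de,dy))
# centre column of hub/axle behind: upright top rear
print(1.5625*px("wrist",C0+.056*N+.016*Z,c))
# spoke edges on rows: sizes of stem mid
for r in range(140,160,6): print(r,im[r,225:280].tolist())
```

```text
0.094 -0.018 0 0 [204.2 591.2 318.4 321.2 216.7]
0.094 -0.018 -0.003 0 [210.6 597.8 318.4 319.3 216.6]
0.094 -0.018 0 -0.035 [204.6 591.2 311.  326.9 216.6]
0.107 -0.018 0 0 [174.4 621.7 306.8 309.9 188.3]
0.107 -0.018 -0.003 0 [181.  628.6 309.1 309.9 188.3]
0.107 -0.018 0 -0.035 [175.3 622.2 300.6 316.4 188.2]
0.151 0 0 0 [ 78.5 721.7 223.3 229.7  24.6]
0.151 0 -0.003 0 [ 85.5 729.2 227.2 225.7  24.4]
0.151 0 0 -0.035 [ 83.  725.9 215.5 238.1  24.6]
[397.62112792 224.14014153]
140 [228, 229, 231, 230, 229, 229, 230, 227, 229, 229, 228, 228, 231, 229, 229, 225, 227, 230, 233, 230, 226, 227, 231, 228, 233, 226, 229, 230, 230, 227, 230, 226, 229, 227, 228, 227, 226, 229, 231, 228, 230, 230, 232, 231, 229, 229, 226, 230, 231, 230, 233, 229, 228, 232, 225]
146 [227, 251, 289, 315, 331, 326, 327, 328, 330, 329, 329, 329, 326, 332, 327, 331, 331, 322, 288, 248, 254, 258, 263, 266, 260, 262, 263, 263, 259, 257, 249, 249, 274, 329, 321, 315, 318, 305, 261, 184, 183, 184, 220, 303, 331, 329, 330, 330, 331, 327, 332, 331, 331, 331, 320]
152 [228, 225, 227, 224, 227, 228, 227, 227, 227, 226, 231, 228, 250, 277, 319, 328, 327, 327, 317, 267, 253, 257, 260, 265, 265, 263, 266, 266, 264, 258, 252, 247, 262, 303, 314, 304, 306, 299, 255, 180, 179, 182, 268, 431, 468, 382, 317, 261, 218, 223, 222, 221, 223, 221, 221]
158 [229, 224, 227, 225, 227, 224, 228, 227, 227, 228, 229, 223, 227, 226, 226, 225, 222, 225, 226, 234, 248, 255, 260, 260, 261, 263, 261, 265, 259, 251, 249, 246, 238, 235, 242, 241, 238, 233, 220, 223, 226, 225, 219, 219, 226, 225, 220, 221, 221, 223, 224, 222, 222, 224, 223]
```

The rim shows the true centre about 1 mm to the right of my estimate, so the roll is about -2°. I'll nudge the -38° spoke back clockwise from the left gap.

Call:
servo_tool(rows=[[[0,0,0,-0.002,-0.015,0,-1],[0,0,0,-0.005,-0.02,0,-1],[0,0,0,-0.005,-0.02,0,-1],[0,0,0,0,0,0.015,-1],[0,0,0,0,0,0.015,-1],[0,0,0,0,0,0.015,-1],[0,0,0,0,0,0.015,-1],[0,0,0,0,0,0,-1]]])

```text
t: 14.62
tcp_pos: [0.5944, -0.0251, 0.2064]
tool_rot: [0.881, -0.095, 0.461, 0.038]
force: [0.4, 0.1, 1.0]
finger_gap: -0.0
gripper_force: 0.0
```

Call:
servo_tool(rows=[[[0,0,0,0,0,0.01,-1],[0,0,0,0,0,0.01,-1],[0,0,0,0,0,0.003,-1],[0,0,0,0,0,0,-1],[0,0,0,0.0015,0.0008,-0.001,-1],[0,0,0,0.0015,0.0008,-0.001,-1],[0,0,0,0.0015,0.0008,-0.001,-1],[0,0,0,0,0,0,-1]]])

```text
t: 15.28
tcp_pos: [0.6103, -0.0319, 0.2003]
tool_rot: [0.881, -0.096, 0.461, 0.039]
force: [-0.1, 0.2, 0.0]
finger_gap: -0.001
gripper_force: 0.0
```

Run:
```python
from h import *
rep()
stem("scene",(225,175,30,22))
```

```text
t 15.28 tcp [ 0.6103 -0.0319  0.2003] tip in wheel(n,e,z) mm [-14.6  54.3  17.4] F [-0.1  0.2  0. ]
tool axes in wheel
 [[ 0.572  0.014  0.82 ]
 [-0.008 -1.     0.023]
 [ 0.82  -0.02  -0.572]] q [-0.26  0.59  2.16  3.04  0.57 -1.5 ]
scene 12 [244. 188.] [ 1.5 76.8 76.9 -1.1]
scene 12 [244.  189.5] [ 1.3 70.1 70.2 -1.1]
scene 12 [244. 191.] [ 1.2 63.4 63.4 -1.1]
```

Call:
servo_tool(rows=[[[0,0,0,0.0007,0.0005,-0.0005,-1],[0,0,0,0.0007,0.0005,-0.0005,-1],[0,0,0,0.0007,0.0005,-0.0005,-1]]])

```text
t: 15.58
tcp_pos: [0.6097, -0.0329, 0.2016]
tool_rot: [0.882, -0.095, 0.46, 0.039]
force: [0.7, 1.0, -2.1]
finger_gap: -0.003
gripper_force: 1.1
```

Call:
servo_tool(rows=[[[0,0,0,0.0007,0.0005,-0.0005,-1],[0,0,0,0.0007,0.0005,-0.0005,-1]]])

```text
t: 15.75
tcp_pos: [0.6094, -0.034, 0.2032]
tool_rot: [0.882, -0.096, 0.46, 0.039]
force: [-0.6, 0.8, -2.9]
finger_gap: 0.001
gripper_force: 1.0
```

Run:
```python
from h import *
rep()
stem("scene",(225,175,30,22))
```

```text
t 15.75 tcp [ 0.6094 -0.034   0.2032] tip in wheel(n,e,z) mm [-15.   52.   20.3] F [-0.6  0.8 -2.9]
tool axes in wheel
 [[ 0.574  0.014  0.819]
 [-0.008 -1.     0.023]
 [ 0.819 -0.02  -0.574]] q [-0.27  0.58  2.16  3.02  0.56 -1.49]
scene 11 [243.  187.9] [-1.8 77.  77.   1.3]
scene 11 [243.1 189.5] [-1.6 70.2 70.2  1.3]
scene 11 [243.2 191.1] [-1.4 63.  63.   1.3]
```

Call:
servo_tool(rows=[[[0,0,0,-0.002,-0.001,0.0014,-1],[0,0,0,-0.005,-0.002,0,-1],[0,0,0,-0.002,0,-0.006,-1],[0,0,0,0,0,-0.015,-1],[0,0,0,0,0,-0.015,-1],[0,0,0,0,0,-0.015,-1],[0,0,0,0,0,-0.015,-1],[0,0,0,0,0,-0.015,-1]]])

```text
t: 16.47
tcp_pos: [0.5403, -0.0173, 0.2422]
tool_rot: [0.882, -0.096, 0.461, 0.039]
force: [0.3, -0.2, 0.3]
finger_gap: -0.002
gripper_force: 0.0
```

Call:
servo_tool(rows=[[[0,0,0,0.015,0.005,0,-1],[0,0,0,0.008,0.012,0,-1],[0,0,0,0,0.02,0,-1],[0,0,0,0,0.018,0,-1],[0,0,0,0,0,0,-1],[0,0,0,0,0,0,-1],[0,0,0,0,0,0,-1],[0,0,0,0,0,0,-1]]])

```text
t: 17.13
tcp_pos: [0.5427, -0.0735, 0.2595]
tool_rot: [0.882, -0.095, 0.461, 0.038]
force: [-0.1, -0.5, 0.3]
finger_gap: 0.0
gripper_force: 0.0
```

Run:
```python
from h import *
rep()
stem("scene",(225,175,30,22))
c=manip.camera_info("wrist");p=px("wrist",C0+.075*Z,c)
stem("wrist",(int(p[0])-25,int(p[1])-25,50,50),"pics/w9.png")
im=cv2.imread("pics/w9.png").max(2)
# rim/tyre boundary columns along the row of the rim's widest predicted points
P=np.array([px("wrist",C0-.018*N+.107*(np.cos(t)*Z-np.sin(t)*E),c) for t in np.linspace(0,6.283,361)])
i,j=P[:,0].argmin(),P[:,0].argmax()
for k in(i,j):
    x,y=P[k];r=im[int(y)-1:int(y)+2,int(x)-10:int(x)+11].mean(0);print("pred",np.round(P[k],1),"grad peak at",int(x)-10+.5+np.abs(np.diff(r)).argmax(),r.astype(int).tolist())
```

```text
t 17.13 tcp [ 0.5427 -0.0735  0.2595] tip in wheel(n,e,z) mm [-71.5  -1.1  76.7] F [-0.1 -0.5  0.3]
tool axes in wheel
 [[ 0.573  0.015  0.819]
 [-0.008 -1.     0.024]
 [ 0.819 -0.02  -0.573]] q [-0.45  0.39  2.28  2.7   0.51 -1.3 ]
scene 12 [243. 188.] [-1.7 76.7 76.7  1.3]
scene 12 [243.  189.5] [-1.9 70.  70.   1.5]
scene 12 [243. 191.] [-2.1 63.2 63.3  1.9]
wrist 211 [253.  160.9] [-1.9 69.2 69.3  1.6]
wrist 211 [252.9 168.8] [-1.8 61.2 61.2  1.6]
wrist 211 [252.8 178. ] [-1.5 51.  51.   1.7]
pred [112.5 208.4] grad peak at 111.5 [35, 34, 35, 34, 34, 34, 35, 35, 34, 45, 72, 77, 76, 77, 76, 76, 77, 76, 76, 76, 76]
pred [391.9 211.8] grad peak at 395.5 [112, 112, 112, 112, 112, 112, 111, 112, 112, 111, 111, 112, 112, 112, 99, 49, 31, 30, 31, 31, 32]
```

The roll is now about +0.7° after centre correction, the wheel is at rest and the fingers are clear of it.

```bash
python3 -c "
from station import manip
print(manip.sign_off())"
```

```text
the job is handed in; nothing more can be done
None
```

The valve stem now stands at twelve o'clock, about 1° off by my camera measurements; the wheel is at rest, the arm is clear, and the job was handed in at about 17 s.

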